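# Nest the inset pots with their handles fanned

### The arm

A 7-joint arm with a two-finger parallel gripper is mounted at the origin on the work surface. World frame = base frame: x ahead of the robot, y to its left, z up, the work surface at z = 0. Lengths are in mm, angles in rad, forces in N, time in s.
With the tool pointing down it reaches from about 400 to 875 mm from the base axis. Payload 4.4 kg.
Tool frame: the origin (TCP) lies at the very end of the fingers, on their centre line; the grasp point (between the pads) lies 19 mm behind it; z points along the fingers, y is the line along which they close (so a half turn about z gives the same grasp; the last joint's range is limited). The gripper opens to 85 mm and grips with 20 to 120 N. Pads are 22 mm wide; open, the fingers measure 114 mm over their backs; the gripper's body (76 mm by 85 mm) begins 54 mm behind the grasp point. The pads swing forward as they close: fully open they stand 13 mm farther back than shut.
Start: joints at [-1.225, 0.628, 0.038, 1.517, -0.027, 0.996, -0.02], TCP at [260.147, 595.686, 231.313] pointing down, gripper open.
Joint ranges: [-3.06, 3.06], [-0.37, 2.12], [-1.25, 1.32], [0.18, 2.47], [-1.1, 4.24], [0.23, 1.98], [-2.94, 2.94]. Speed limits (rad/s): [2.57, 2.57, 3.14, 3.14, 3.14, 3.14, 3.14].

### API

Orientations are given as [roll, pitch, yaw] about the fixed x, y, z axes, in that order (R = Rz(yaw) Ry(pitch) Rx(roll)).
In Python, from cell import monitor, viewer, workorder gives the robot as it stands.
- The arm moves only by the tool arm_command, never from a script. Its argument "series" is one flat list of numbers, 5 for each row, row after row: the opening in per cent of the stroke, from 0 (shut) to 100 (fully open), then the shift along the tool's x, y, z in cm, then the turn about the tool's z in degrees. In form: [claw, x, y, z, roll, claw, x, y, z, roll, ...]. A call has exactly 5 rows; each row is the pose to reach, as a shift and turn from the pose commanded when the call began, along the tool's axes at that moment; what a row does not reach only later rows make up. A row lasts 1/12 s, in which the tool goes at most 41.7 mm and 7.16 degrees, less where a joint would pass 70% of its speed; a pose out of reach is approached as far as the arm can. A call with a gripper value outside its range is refused whole. The fingers move at their own pace and stop on an object; the grip force is fixed at half the most. Time passes only in rows, so rows that repeat a pose let the fingers close, or fill a call up. It gives the time, the measured TCP pose, the force, the opening and the grip force at its end, in the units of the state.
- monitor.read_state(): the state, without advancing time (a new reading comes with each control period).
- viewer.get_image(name): name is "side" or "top"; returns (picture, depth): 480x640x3 uint8, red, green, blue; 480x640 float32, mm along the optical axis (not along the pixel's ray), 0 where there is no reading.
- viewer.camera_model(name): a dict with "mtx" (3x3 intrinsics, pixels), "dist_coeffs" ([k1, k2, p1, p2, k3] as OpenCV has them; the pictures are not rectified), "R" (3x3) and "t" (3): a world point X has camera coordinates R X + t. Camera axes: x right, y down, z forward; pixel columns grow to the right and rows downward; lengths in mm; the calibration is good to about 2 mm. A picture is of the moment at which its call begins. camera_model takes no time and is no camera call.
- workorder.finish_job(): hands the job in; it is judged then, once.
The state is a dict: "clock": time; "qpos": joint angles; "qd": joint speeds; "tau": joint torques, N m; "eef_pos": TCP position; "tool_rot": TCP orientation; "force": force on the tool from outside, world axes, zero at the start; "torque": the same for the moment, N m; "width": finger opening in mm; "gripper_force": force on a finger pad.
Only numpy, scipy, OpenCV 4.12 (cv2) and the standard library are available. Lean on these libraries where they do the work, as an engineer would, in place of code of your own. Each camera call takes 0.05 s, during which the arm holds its last target. There are 200 camera calls.

### The job

Put the serving pots away as one nest: take the medium pot from its sloping drying stand and set it down level inside the large pot on the warming plate, its handle fully down in the slot in the large pot's rim, then nest the small pot in the medium one in the same way, its handle fully down in the medium pot's slot, so that the three handles fan out. Set the pots down gently without forcing them, let go of each, and leave everything else on the counter where it is.

Things in the scene. Friction and masses are not known exactly. Their poses are not given: they have to be found in the camera images.
- large: large round steel pot, fixed on a black square warming plate. Origin at the centre of its underside, 36 mm above the table; z up, x along its own handle, which reaches out to 150 mm, 20 to 36 mm up. Rim 60 mm up, outer radius 73 mm there; inner radius 67 mm at the rim, 61 mm at its floor, which is 5 mm up.
- large_rim (a point): centre of the large pot's mouth, 60 mm above its origin, same axes. The rim is a stiff collar with one open slot 20 mm wide, 16 mm deep. The slot's middle lies 60 degrees clockwise (from above) of the large pot's handle, give or take 12: how the collar sits is not reported, find it by eye or feel; it is too stiff to turn gently. A handle on the rim beside the slot leaves the pot 13 mm high.
- medium_center (a point): centre of the medium pot, on its axis, 39 mm above its underside; z up its axis (base to mouth), x towards its handle. Starts on its sloping stand, axis tilted 40 degrees from vertical, mouth towards the robot, handle straight up the slope.
- medium_handle (a point): where to grip the medium pot's handle: middle of the bar, 105 mm from the pot's axis, 50 mm above its underside. The bar is straight, square to the pot's axis, 14 mm wide (y), 16 mm tall (z), and ends 143 mm from the axis. Same axes as the centre.
- medium: the medium steel pot: origin at the centre of its underside, axes as the point's. 78 mm high, outer radius 53 mm at base, 60 at rim, inner 55 at rim, floor 5 mm thick, 0.18 to 0.34 kg. Its rim has one open slot 20 mm wide, 16 deep, exactly 60 degrees clockwise (from above) of its own handle. Seated, its underside is 5 mm above the large pot's origin.
- small_center (a point): centre of the small pot, on its axis, 36 mm above its underside; axes as for the medium pot; starts on its own stand in the same way, tilted 40 degrees.
- small_handle (a point): where to grip the small pot's handle: middle of the bar, 105 mm from the pot's axis, 68 mm above its underside. Bar 14 mm wide (y), 16 mm tall (z), ends 138 mm from the axis. Same axes.
- small: the small steel pot: origin at the centre of its underside. 72 mm high, outer radius 42 mm at base, 48 at rim, no slot, 0.14 to 0.26 kg. Seated, its underside is 5 mm above the medium pot's underside, its handle passes through the medium pot's slot and over the large rim; on the rim beside the slot it stays 13 mm high.
- medium_stand: the medium pot's sloping drying stand: an aluminium board tilted 40 degrees, rising along the stand's own +x (away from the robot), two 18 mm pins at its low edge stopping the pot. Origin on the table under the centre of the pot's base, which is 80 mm up. Fixed; 130 mm wide (y), top edge 135 mm high; either stand may be on the left.
- small_stand: the small pot's sloping drying stand: an aluminium board tilted 40 degrees, rising along the stand's own +x (away from the robot), two 18 mm pins at its low edge stopping the pot. Origin on the table under the centre of the pot's base, which is 80 mm up. Fixed; 130 mm wide (y), top edge 135 mm high; either stand may be on the left.
- ramekin: bystander: small white ceramic bowl, 70 mm wide, 45 high; leave it where it is; origin at the centre of its underside
- cup: bystander: white mug, 76 mm wide, 85 high; leave it where it is; origin at the centre of its underside
- shaker: bystander: glass salt shaker, 48 mm wide, 85 high; leave it where it is; origin at the centre of its underside
- sauce: bystander: red sauce bottle, 60 mm wide, 170 high; leave it where it is; origin at the centre of its underside
- mustard: bystander: yellow sauce bottle, 60 mm wide, 160 high; leave it where it is; origin at the centre of its underside
- tongs: bystander: steel serving tongs lying flat, 220 mm long, 12 high; leave it where it is; origin at the centre of its underside
- spoon: bystander: black serving spoon lying flat, 240 mm long; leave it where it is; origin at the centre of its underside

How it is judged:
By the outcome, as a careful person would: the job done as asked, in the order asked, and still so for the second after the job is handed in, with the robot touching nothing.
It also fails if it takes over 61 s, if anything falls off the work surface, if the arm or the gripper's body presses on something with over 40 N, if the wrist force passes 120 N, or if a joint passes its speed limit or range.

## Working session

There is one attempt and no reset: what is moved stays moved. The work goes in short steps, Python scripts to look and compute and a tool call to move; the robot and the scene stay as the last step left them, time stands still between calls to the robot, and variables do not carry over. Pictures are saved under pics/ and viewed, at most 10 in all, crops included, and the job is handed in when it is done.

Besides the shell and the picture viewer there is one more tool, called after "Emit:" as a command line: name --argument value ..., lists and objects as JSON in quotes. arm_command: Moves the arm, as the interface text tells. Its arguments: {"type":"object","properties":{"series":{"type":"array","items":{"type":"number"}}},"required":["series"]}

```bash
ls; mkdir -p pics; python3 - <<'E'
from cell import monitor, viewer
import cv2,numpy as np
for n in ("top","side"):
    im,d=viewer.get_image(n); np.savez(f"pics/{n}0.npz",im=im,d=d); cv2.imwrite(f"pics/{n}0.png",im[:,:,::-1])
    c=viewer.camera_model(n); print(n,c, "cam pos",-np.array(c["R"]).T@np.array(c["t"]))
s=monitor.read_state(); print({k:np.round(v,3) for k,v in s.items()})
E
```

```text
pics
top {'mtx': array([[516.31195749,   0.        , 330.96127272],
       [  0.        , 516.31195749, 241.75253771],
       [  0.        ,   0.        ,   1.        ]]), 'dist_coeffs': array([-0.12825094,  0.        ,  0.        ,  0.        ,  0.        ]), 'R': array([[-0.02844727, -0.99950674, -0.01330515],
       [-0.99092293,  0.02994751, -0.13105299],
       [ 0.1313868 ,  0.00945628, -0.99128608]]), 't': array([  84.11333397,  565.20111183, 1191.85798669])} cam pos [ 405.869132     55.87493886 1256.66266321]
side {'mtx': array([[442.51515369,   0.        , 318.34545043],
       [  0.        , 442.51515369, 236.18560077],
       [  0.        ,   0.        ,   1.        ]]), 'dist_coeffs': array([-0.01220348,  0.        ,  0.        ,  0.        ,  0.        ]), 'R': array([[ 0.82960763, -0.55796456, -0.02065751],
       [-0.35836133, -0.50372727, -0.78602544],
       [ 0.42816859,  0.65949555, -0.61784891]]), 't': array([-426.80480545,  335.22308485,  846.47642578])} cam pos [ 111.77689218 -627.52838585  777.67168477]
{'clock': np.float64(0.1), 'qpos': array([-1.225,  0.629,  0.038,  1.518, -0.027,  0.996, -0.02 ]), 'qd': array([-0.   , -0.   ,  0.   , -0.003,  0.001,  0.   , -0.001]), 'tau': array([ 2.0000e-03, -5.6453e+01,  1.2300e+00, -1.9397e+01,  1.1000e-02,
        6.0000e-03,  0.0000e+00]), 'eef_pos': array([259.886, 595.145, 230.499]), 'tool_rot': array([-3.14, -0.  ,  2.73]), 'force': array([ 0.535, -0.222,  0.328]), 'torque': array([-0.043,  0.014,  0.042]), 'gripper_force': np.float64(0.0), 'width': np.float64(85.535)}
```

View pics/top0.png

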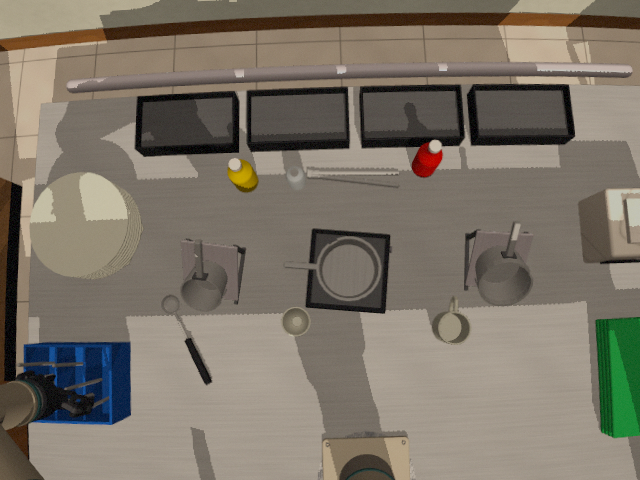

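View pics/side0.png

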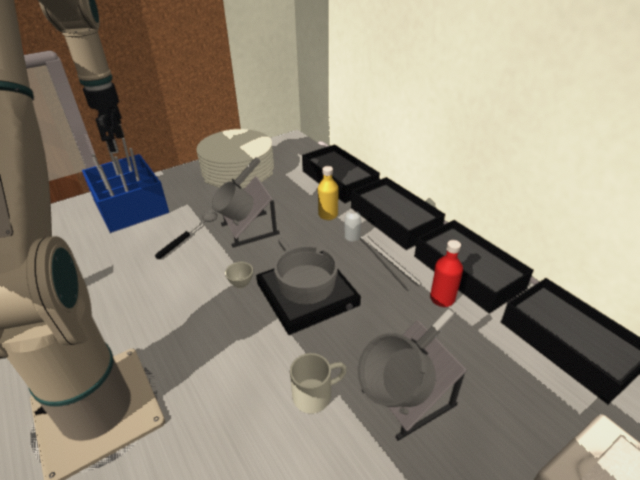

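```bash
cat > h.py <<'E'
import numpy as np, cv2
from cell import viewer, monitor
def shot(n):
    im,d=viewer.get_image(n); return im,d
def cloud(n,d):
    c=viewer.camera_model(n); R=np.array(c["R"]);t=np.array(c["t"])
    v,u=np.mgrid[0:480,0:640]
    p=cv2.undistortPoints(np.stack([u,v],-1).reshape(-1,1,2).astype(float),c["mtx"],c["dist_coeffs"]).reshape(480,640,2)
    P=np.dstack([p,np.ones((480,640))])*d[...,None]
    return (P-t)@R
def circ(q):
    A=np.c_[2*q,np.ones(len(q))]; s=np.linalg.lstsq(A,(q**2).sum(1),rcond=None)[0]
    return s[:2],np.sqrt(s[2]+s[:2]@s[:2])
E
python3 - <<'E'
from h import *
out=[]
for n in ("top","side"):
    z=np.load(f"pics/{n}0.npz"); im,d=z["im"],z["d"]; W=cloud(n,d); np.set_printoptions(precision=1,suppress=True)
    print(n,"table z",np.median(W[340:400,300:420,2][d[340:400,300:420]>0]) if n=="top" else "")
    X=W.reshape(-1,3); X=X[d.reshape(-1)>0]
    # large rim
    lp=W[268,349,:2] if n=="top" else c
    near=X[np.hypot(*(X[:,:2]-lp).T)<100]
    ring=near[(near[:,2]>90)&(near[:,2]<102)]
    c,r=circ(ring[:,:2]); print("rim n",len(ring),"c",c,"r",r,"z",np.median(ring[:,2]))
    rad=np.hypot(*(near[:,:2]-c).T); a=np.degrees(np.arctan2(near[:,1]-c[1],near[:,0]-c[0]))
    m=(rad>67)&(rad<73)
    for k in range(-10,80,4):
        s=m&(a>=k)&(a<k+4); print(k,s.sum(),np.round(np.percentile(near[s,2],[10,50,90])) if s.any() else "")
    X2=X[np.hypot(*(X[:,:2]-c).T)<160]; r2=np.hypot(*(X2[:,:2]-c).T)
    hd=X2[(r2>85)&(r2<150)&(X2[:,2]>60)&(X2[:,2]<90)&(X2[:,1]>c[1])]
    if len(hd): print("large handle",len(hd),hd.mean(0),"ang",np.degrees(np.arctan2(*(hd[:,:2].mean(0)-c)[::-1])))
    for nm,sgn in(("right/medium",-1),("left/small",1)):
        S=X[(X[:,0]>420)&(X[:,0]<720)&(sgn*(X[:,1]-c[1])>160)&(sgn*(X[:,1]-c[1])<420)]
        for zt in (185,200):
            s=S[(S[:,2]>zt)&(S[:,2]<240)]
            if len(s)>5:
                e=np.linalg.svd(s-s.mean(0))[2][0]; e*=np.sign(e[0]); print(nm,zt,len(s),"mean",s.mean(0),"dir",np.round(e,3),"min",s.min(0),"max",s.max(0))
    # crops
    u0,v0=(290,215) if n=="top" else (265,235)
    cr=im[v0:v0+100,u0:u0+100] if n=="top" else im[v0:v0+80,u0:u0+80]
    out.append(cv2.resize(cr[:,:,::-1],(400,400),interpolation=cv2.INTER_CUBIC))
cv2.imwrite("pics/c1.png",np.hstack(out))
E
```

```text
top table z -0.6173998758477394
rim n 522 c [499.3  30.4] r 70.23003535685324 z 95.4977499350293
-10 8 [83. 95. 99.]
-6 7 [90. 95. 97.]
-2 9 [91. 95. 98.]
2 7 [83. 94. 97.]
6 7 [91. 94. 97.]
10 8 [85. 94. 99.]
14 8 [83. 94. 97.]
18 6 [77. 86. 96.]
22 5 [76. 79. 80.]
26 3 [81. 81. 81.]
30 5 [76. 79. 82.]
34 4 [77. 80. 87.]
38 8 [80. 93. 96.]
42 7 [86. 94. 98.]
46 8 [79. 95. 98.]
50 7 [87. 95. 99.]
54 6 [89. 95. 99.]
58 7 [88. 96. 98.]
62 7 [82. 94. 97.]
66 8 [ 82.  95. 100.]
70 5 [93. 95. 97.]
74 8 [83. 95. 97.]
78 6 [94. 95. 97.]
large handle 172 [511.5 145.8  70.8] ang 83.96247670982714
right/medium 185 154 mean [ 558.3 -319.2  201.3] dir [ 0.8 -0.   0.6] min [ 535.7 -328.   185.6] max [ 577.8 -311.8  216.5]
right/medium 200 92 mean [ 565.2 -319.6  207.2] dir [ 0.9 -0.1  0.4] min [ 548.6 -328.   200.2] max [ 577.8 -312.8  216.5]
left/small 185 221 mean [530.4 341.1 206.3] dir [ 0.8 -0.1  0.6] min [500.6 331.9 185.2] max [558.7 353.1 229.3]
left/small 200 148 mean [538.9 339.8 213.1] dir [ 0.8 -0.1  0.5] min [517.9 331.9 200.1] max [558.7 348.7 229.3]
side table z 
rim n 504 c [499.6
[... 330 characters left out ...]
 80. 91.]
50 20 [59. 80. 92.]
54 19 [62. 83. 94.]
58 21 [66. 79. 94.]
62 17 [62. 79. 91.]
66 19 [66. 80. 94.]
70 18 [60. 82. 94.]
74 14 [72. 84. 94.]
78 18 [58. 85. 95.]
large handle 79 [511.5 151.8  68.9] ang 84.51854730529054
right/medium 185 264 mean [ 556.9 -324.4  198.9] dir [ 0.8 -0.1  0.6] min [ 534.9 -330.5  185.4] max [ 578.9 -315.3  214.6]
right/medium 200 124 mean [ 565.2 -324.6  206.1] dir [ 0.9 -0.2  0.4] min [ 552.6 -330.5  200. ] max [ 578.9 -316.   214.6]
left/small 185 148 mean [532.  338.2 203.2] dir [ 0.8 -0.1  0.6] min [501.8 330.9 185.2] max [559.9 350.4 223.4]
left/small 200 88 mean [540.3 337.1 210.5] dir [ 0.8 -0.2  0.5] min [520.6 330.9 200.4] max [559.9 347.5 223.4]
```

View pics/c1.png

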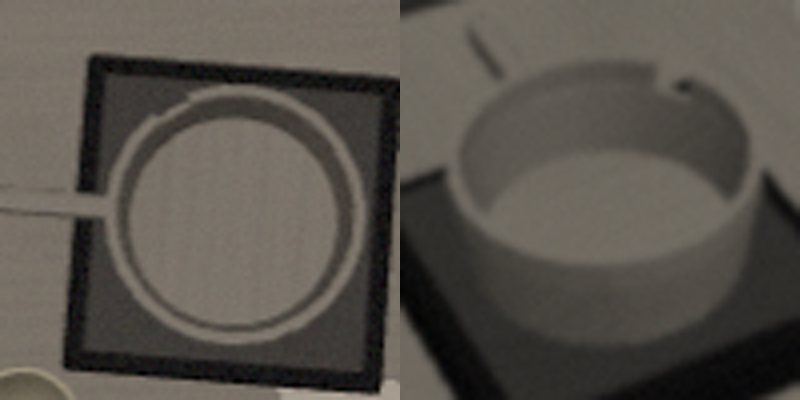

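```bash
python3 - <<'E'
from h import *
np.set_printoptions(precision=1,suppress=True)
c40,s40=np.cos(np.radians(40)),np.sin(np.radians(40))
for n in ("top","side"):
    z=np.load(f"pics/{n}0.npz"); im,d=z["im"],z["d"]; W=cloud(n,d)
    X=W.reshape(-1,3); X=X[d.reshape(-1)>0]
    for nm,sgn,H,R in(("med",-1,78,57.5),("small",1,72,46)):
        S=X[(X[:,0]>380)&(X[:,0]<720)&(sgn*(X[:,1]-30)>230)&(sgn*(X[:,1]-30)<450)&(X[:,2]>20)&(X[:,2]<240)]
        h=S[S[:,2]>188]; yaw=0; h0=h.mean(0)
        x0=h[:,0].max()-82+(0 if nm=="med" else 13)
        y0=h0[1]
        yaw=np.arctan(np.polyfit(h[:,0],h[:,1],1)[0])
        print(n,nm,"yaw from handle",np.degrees(yaw))
        for it in range(6):
            L=S-[x0,y0,80]; a=L[:,0]*np.cos(yaw)+L[:,1]*np.sin(yaw); b=-L[:,0]*np.sin(yaw)+L[:,1]*np.cos(yaw)
            u=c40*a+s40*L[:,2]; w=-s40*a+c40*L[:,2]
            m=(abs(w-H+2)<4)&(np.hypot(u,b)>R-8)&(np.hypot(u,b)<R+8)
            c,r=circ(np.c_[u,b][m])
            x0+=c40*c[0]*np.cos(yaw)-c[1]*np.sin(yaw); y0+=c40*c[0]*np.sin(yaw)+c[1]*np.cos(yaw)
            hh=(u>R+10)&(u<150)&(abs(b)<14)&(w>40)&(w<80); 
        k=np.degrees(np.arctan2(np.median(b[hh&(u>100)]),np.median(u[hh&(u>100)])))
        print("  base centre",x0,y0,"r",r,"n",m.sum(),"w med",np.median(w[m]),"handle residual deg",k,"b mid",np.median(b[hh]),"u max",u[hh].max(),"w top",np.percentile(w[hh],90))
        yt=yaw+np.radians(k); print("  yaw from centre->handle",np.degrees(yt))
c=viewer.camera_model("top")
def ray(px,zz):
    p=cv2.undistortPoints(np.array([[px]],float),c["mtx"],c["dist_coeffs"])[0,0]; R=np.array(c["R"]);C=-R.T@c["t"]; v=R.T@[*p,1]; return C+v*(zz-C[2])/v[2]
for px in((327.9,243.6),(337.9,239.3)):
    q=ray(px,96)[:2]-[499.3,30.4]; print("slot edge r",np.hypot(*q),"ang",np.degrees(np.arctan2(q[1],q[0])))
E
```

```text
top med yaw from handle -1.7595645023385529
  base centre 498.4214491519886 -313.01442118923063 r 57.36817044353879 n 405 w med 75.76209629804703 handle residual deg -1.738225764166296 b mid -2.721563031454794 u max 142.404990540315 w top 58.1679738371862
  yaw from centre->handle -3.497790266504849
top small yaw from handle -8.572493495607121
  base centre 494.1604625822865 349.4865591046319 r 45.26594563557849 n 267 w med 70.41516663149207 handle residual deg -1.5805207265197607 b mid -3.653271097135741 u max 139.01718663747485 w top 76.59702374867648
  yaw from centre->handle -10.153014222126883
side med yaw from handle -7.763930113905476
  base centre 498.5472057631629 -319.8858534701421 r 57.21993183260613 n 693 w med 75.66004039711066 handle residual deg 1.1059475480711694 b mid 1.5732524408947786 u max 142.17870035734637 w top 56.65285095555913
  yaw from centre->handle -6.657982565834307
side small yaw from handle -9.512053920317548
  base centre 493.848953631683 346.51660241209623 r 45.150881925759045 n 156 w med 68.77230838255102 handle residual deg -1.335605751408437 b mid -3.130262811118799 u max 136.12849976745173 w top 74.3105048489125
  yaw from centre->handle -10.847659671725985
slot edge r 71.28406311659579 ang 37.71217614708663
slot edge r 68.71658447674139 ang 17.488490292168372
```

```bash
cat >> h.py <<'E'
def sh(p,q):
    """shift (cm, tool axes) and turn (deg) from pose p=(x,y,z,yawdeg) to q, tool pointing down"""
    a=np.radians(p[3]); d=np.subtract(q[:3],p[:3])/10
    return np.round([d[0]*np.cos(a)+d[1]*np.sin(a), d[0]*np.sin(a)-d[1]*np.cos(a), -d[2], (p[3]-q[3]+180)%360-180],2)
def path(p,*qs):
    for q in qs: print(sh(p,q).tolist(),"->",np.round(q,1).tolist()); p=q
E
python3 - <<'E'
from h import *
A=np.array([260.1,595.7,231.3,156.4]);B=np.array([546.6,-320.7,270,-5])
W=[A+(B-A)*k/5 for k in range(1,6)]
for w in W[:4]: w[2]=290
path(A,*W)
E
```

```text
[-12.59, -14.5, -5.87, 32.28] -> [317.4, 412.4, 290.0, 124.1]
[-18.39, -5.54, -0.0, 32.28] -> [374.7, 229.1, 290.0, 91.8]
[-18.5, 5.14, -0.0, 32.28] -> [432.0, 45.9, 290.0, 59.6]
[-12.9, 14.23, -0.0, 32.28] -> [489.3, -137.4, 290.0, 27.3]
[-3.31, 18.92, 2.0, 32.28] -> [546.6, -320.7, 270.0, -5.0]
```

Emit:
arm_command --series '[100,-2.52,-2.9,-1.17,6.4,100,-5.04,-5.8,-2.34,12.9,100,-7.56,-8.7,-3.52,19.4,100,-10.08,-11.6,-4.7,25.8,100,-12.59,-14.5,-5.87,32.28]'

```text
clock: 0.52
eef_pos: [317.6, 410.3, 290.1]
tool_rot: [-3.141, 0.0, 2.161]
force: [0.6, 0.5, 1.0]
width: 85.6
gripper_force: 0.0
```

Emit:
arm_command --series '[100,-3.68,-1.11,0,6.46,100,-7.36,-2.22,0,12.9,100,-11.03,-3.32,0,19.4,100,-14.7,-4.43,0,25.8,100,-18.39,-5.54,0,32.28]'

```text
clock: 0.93
eef_pos: [374.7, 227.3, 290.0]
tool_rot: [-3.141, -0.0, 1.598]
force: [-0.4, 0.0, 1.1]
width: 85.5
gripper_force: 0.0
```

Emit:
arm_command --series '[100,-3.7,1.03,0,6.46,100,-7.4,2.06,0,12.9,100,-11.1,3.08,0,19.4,100,-14.8,4.11,0,25.8,100,-18.5,5.14,0,32.28]'

```text
clock: 1.35
eef_pos: [432.0, 44.2, 290.0]
tool_rot: [-3.141, -0.0, 1.035]
force: [0.7, 0.4, -0.5]
width: 85.2
gripper_force: 0.0
```

Emit:
arm_command --series '[100,-2.58,2.85,0,6.46,100,-5.16,5.7,0,12.9,100,-7.74,8.54,0,19.4,100,-10.32,11.4,0,25.8,100,-12.9,14.23,0,32.28]'

```text
clock: 1.77
eef_pos: [489.6, -139.1, 289.8]
tool_rot: [-3.141, 0.0, 0.471]
force: [0.5, 1.0, -0.6]
width: 85.4
gripper_force: 0.0
```

Emit:
arm_command --series '[100,-0.66,3.78,0.4,6.46,100,-1.32,7.57,0.8,12.9,100,-1.99,11.35,1.2,19.4,100,-2.65,15.14,1.6,25.8,100,-3.31,18.92,2.0,32.28]'

```text
clock: 2.18
eef_pos: [547.1, -322.2, 269.2]
tool_rot: [-3.141, 0.001, -0.092]
force: [1.2, -0.2, 0.6]
width: 85.8
gripper_force: 0.0
```

```bash
python3 - <<'E'
from h import *
np.set_printoptions(precision=1,suppress=True)
s=monitor.read_state(); e=s["eef_pos"]; print(e, s["tool_rot"])
out=[]
for n in("side","top"):
    im,d=shot(n); W=cloud(n,d); X=W[(d>0)]
    q=X[(np.hypot(*(X[:,:2]-e[:2]).T)<75)&(X[:,2]>e[2]-5)&(X[:,2]<e[2]+30)]
    if len(q): print(n,len(q),"min",np.percentile(q,2,axis=0),"max",np.percentile(q,98,axis=0),np.histogram(q[:,1]-e[1],np.arange(-70,71,10))[0])
    h=X[(abs(X[:,0]-560)<28)&(abs(X[:,1]+320)<30)&(X[:,2]>186)&(X[:,2]<225)]
    print(n,"handle",len(h),h.mean(0) if len(h) else "")
    c=viewer.camera_model(n); p=cv2.projectPoints(np.array([e,e+[0,50,0],e-[0,50,0]]),cv2.Rodrigues(np.array(c["R"]))[0],np.array(c["t"]),c["mtx"],c["dist_coeffs"])[0][:,0]
    for k in p: cv2.circle(im,tuple(int(round(v)) for v in k),1,(255,0,0),-1)
    u,v=p[0].astype(int); u=min(max(u,65),574); v=min(max(v,65),414); out.append(cv2.resize(im[v-65:v+65,u-65:u+65,::-1],(400,400),interpolation=cv2.INTER_CUBIC))
cv2.imwrite("pics/c2.png",np.hstack(out))
E
```

```text
[ 547.1 -322.2  269.2] [-3.1  0.  -0.1]
side 195 min [ 531.8 -379.   282. ] max [ 561.3 -268.   298.7] [  0  42  48   0   0   0   0   0   0   0   0 100   5   0]
side handle 254 [ 557.4 -324.4  199.5]
top 14 min [ 540.5 -286.4  280. ] max [ 545.8 -278.3  298. ] [ 0  0  0  0  0  0  0  0  0  0  4 10  0  0]
top handle 54 [ 545.7 -319.6  192.6]
```

View pics/c2.png

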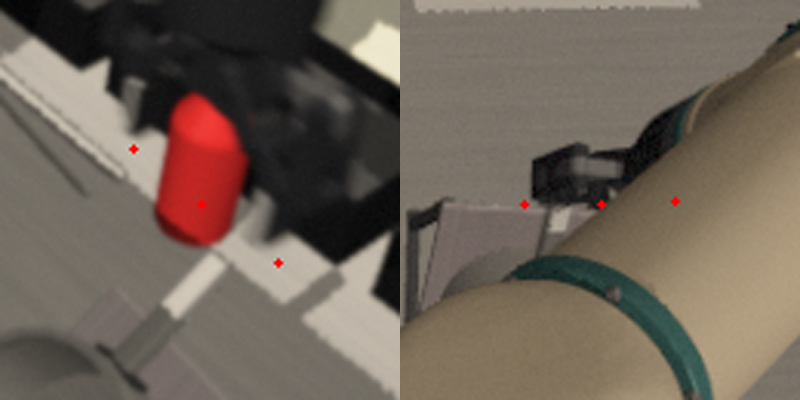

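Emit:
arm_command --series '[100,0,0,2.5,0,100,0,0,5.0,0,100,0,0,7.5,0,100,0,0,9.5,0,100,0,0,10.2,0]'

```text
clock: 2.7
eef_pos: [545.3, -318.3, 164.5]
tool_rot: [-3.138, 0.005, -0.086]
force: [-1.0, 1.0, -0.9]
width: 85.0
gripper_force: 0.0
```

Emit:
arm_command --series '[50,0,0,0,0,30,0,0,0,0,0,0,0,0,0,0,0,0,0,0,0,0,0,0,0]'

```text
clock: 3.12
eef_pos: [547.3, -321.2, 169.2]
tool_rot: [3.141, -0.002, -0.087]
force: [-0.1, -0.1, 0.0]
width: 25.5
gripper_force: 0.0
```

Emit:
arm_command --series '[0,0,0,0,0,0,0,0,0,0,0,0,0,0,0,0,0,0,0,0,0,0,0,0,0]'

```text
clock: 3.53
eef_pos: [547.1, -321.1, 168.9]
tool_rot: [3.141, -0.001, -0.087]
force: [-0.7, 1.3, 5.8]
width: 13.1
gripper_force: 59.5
```

Emit:
arm_command --series '[0,0,0,-0.4,0,0,0,0,-1.0,0,0,0,0,-2.0,0,0,0,0,-3.0,0,0,0,0,-4.0,0]'

```text
clock: 3.95
eef_pos: [546.8, -320.9, 209.1]
tool_rot: [3.141, -0.0, -0.087]
force: [0.8, -0.2, -3.1]
width: 13.4
gripper_force: 58.4
```

```bash
python3 - <<'E'
from h import *
np.set_printoptions(precision=2,suppress=True)
s=monitor.read_state(); e=s["eef_pos"]; print(e,s["force"],s["torque"],s["width"])
im,d=shot("side"); c=viewer.camera_model("side")
p=cv2.projectPoints(np.array([e]),cv2.Rodrigues(np.array(c["R"]))[0],np.array(c["t"]),c["mtx"],c["dist_coeffs"])[0][0,0].astype(int)
print(p); cv2.imwrite("pics/c3.png",cv2.resize(im[max(p[1]-100,0):p[1]+120,p[0]-120:p[0]+120,::-1],None,fx=2.5,fy=2.5))
E
```

```text
[ 546.77 -320.89  209.05] [ 0.79 -0.2  -3.14] [-0.03 -0.18  0.01] 13.350038364789071
[438 317]
```

View pics/c3.png

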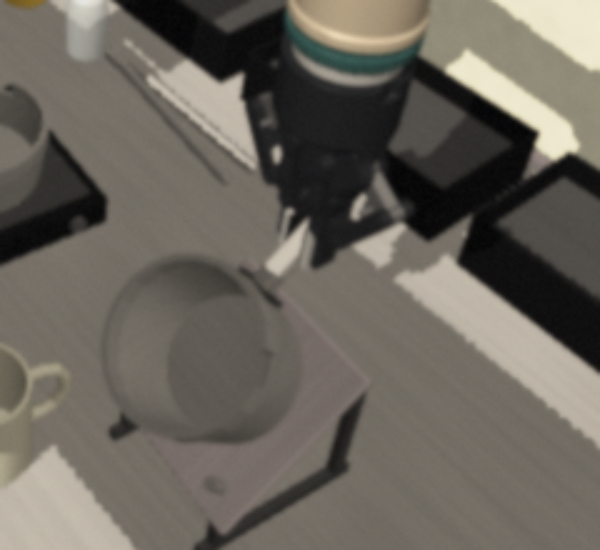

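```bash
python3 - <<'E'
from h import *
np.set_printoptions(precision=0,suppress=True)
z=np.load("pics/top0.npz"); W=cloud("top",z["d"]); 
def box(n,u0,u1,v0,v1,zl):
    X=W[v0:v1,u0:u1].reshape(-1,3); X=X[(X[:,2]>zl)]; print(n,np.percentile(X,1,axis=0),np.percentile(X,99,axis=0))
box("mug",430,472,290,348,10); box("sauce",410,445,138,180,10); box("plate+pot",302,394,226,316,25); box("mstand",462,536,215,310,15)
P=(546.8,-320.9,209,-5)
path(P,(556,-145,209,-5),(556,-145,126,-5))
E
```

```text
mug [ 322. -243.   11.] [ 427. -168.   90.]
sauce [ 726. -216.   12.] [ 811. -134.  173.]
plate+pot [403. -65.  29.] [595. 128.  99.]
mstand [ 406. -380.   41.] [ 572. -249.  213.]
[-0.62, -17.6, -0.0, 0.0] -> [556, -145, 209, -5]
[0.0, -0.0, 8.3, 0.0] -> [556, -145, 126, -5]
```

Emit:
arm_command --series '[0,0.05,-1.0,0,0,0,0.15,-2.7,0,0,0,0.25,-4.8,0,0,0,0.35,-7.0,0,0,0,0.45,-9.2,0,0]'

```text
clock: 4.42
eef_pos: [559.1, -227.5, 207.6]
tool_rot: [-3.141, 0.001, -0.087]
force: [0.2, 0.2, -2.2]
width: 13.0
gripper_force: 58.6
```

Emit:
arm_command --series '[0,0.08,-2.2,0.5,0,0,0.16,-4.4,1.5,0,0,0.25,-6.5,3.0,0,0,0.3,-7.9,4.5,0,0,0.33,-8.53,6.0,0]'

```text
clock: 4.83
eef_pos: [570.3, -140.0, 146.8]
tool_rot: [-3.138, 0.001, -0.083]
force: [-0.3, 0.1, -2.4]
width: 13.2
gripper_force: 58.6
```

Emit:
arm_command --series '[0,0,0,0.6,0,0,0,0,1.2,0,0,0,0,1.6,0,0,0,0,2.0,0,0,0,0,2.0,0]'

```text
clock: 5.25
eef_pos: [569.7, -145.8, 127.8]
tool_rot: [3.141, 0.0, -0.089]
force: [-1.1, -0.0, -2.7]
width: 12.8
gripper_force: 58.6
```

Emit:
arm_command --series '[0,0,0,0.48,0,0,0.6,0,0.9,0,0,1.18,0,1.31,0,0,1.7,0,1.75,0,0,2.28,0,2.22,0]'

```text
clock: 5.67
eef_pos: [594.0, -147.5, 106.2]
tool_rot: [3.141, -0.002, -0.087]
force: [0.4, -0.8, 4.7]
width: 13.0
gripper_force: 58.4
```

Emit:
arm_command --series '[0,0.55,0,0.5,0,0,1.04,0,1.03,0,0,1.5,0,1.6,0,0,1.97,0,2.14,0,0,2.4,0,2.73,0]'

```text
clock: 6.08
eef_pos: [618.7, -149.5, 78.6]
tool_rot: [3.141, -0.003, -0.087]
force: [3.0, -1.0, 4.6]
width: 12.8
gripper_force: 58.4
```

Emit:
arm_command --series '[0,0.4,0,0.59,0,0,0.8,0,1.25,0,0,1.14,0,1.87,0,0,1.5,0,2.5,0,0,1.8,0,3.1,0]'

```text
clock: 6.5
eef_pos: [636.3, -150.9, 47.3]
tool_rot: [3.141, -0.003, -0.087]
force: [4.5, -1.2, 3.9]
width: 13.0
gripper_force: 58.4
```

Emit:
arm_command --series '[0,0.12,0,0.3,0,0,0.25,0,0.6,0,0,0.35,0,0.9,0,0,0.4,0,1.1,0,0,0.4,0,1.1,0]'

```text
clock: 6.92
eef_pos: [638.3, -150.7, 36.0]
tool_rot: [-3.141, 0.001, -0.087]
force: [4.2, -0.5, 2.7]
width: 13.2
gripper_force: 58.4
```

```bash
python3 - <<'E'
from h import *
np.set_printoptions(precision=1,suppress=True)
s=monitor.read_state(); e=s["eef_pos"]; print(e,s["force"],s["torque"],s["width"])
o=[]
for n in("side","top"):
    im,d=shot(n); W=cloud(n,d); X=W[d>0]
    q=X[(np.hypot(*(X[:,:2]-[e[0]-105,e[1]+9]).T)<75)&(X[:,2]>60)&(X[:,2]<95)]
    r=q[q[:,2]>70]
    A=np.c_[r[:,:2]-r[:,:2].mean(0),np.ones(len(r))]; f=np.linalg.lstsq(A,r[:,2],rcond=None)[0]
    c,rad=circ(r[:,:2]); print(n,len(r),"plane slopes deg",np.degrees(np.arctan(f[:2])),"z",f[2],"centre",c,rad)
E
```

```text
[ 638.3 -150.7   36. ] [ 4.2 -0.5  2.7] [-0.2 -0.2  0.1] 13.207148862507445
side 549 plane slopes deg [ 0.9 -0. ] z 75.96171909534885 centre [ 530.3 -143.2] 57.64011723367391
top 250 plane slopes deg [0.8 0.3] z 77.47662320908847 centre [ 529.9 -140.9] 57.95354250282718
```

Emit:
arm_command --series '[0,0,0,0.1,0,0,0,0,0.2,0,0,0,0,0.3,0,0,0,0,0.3,0,0,0,0,0.3,0]'

```text
clock: 7.43
eef_pos: [638.6, -150.8, 33.5]
tool_rot: [-3.141, -0.0, -0.087]
force: [3.7, -1.7, 3.7]
width: 13.0
gripper_force: 58.5
```

Emit:
arm_command --series '[0,0,0,-0.5,0,0,0,0,-2.0,0,0,0,0,-4.5,0,0,0,0,-7.5,0,0,0,0,-10.0,0]'

```text
clock: 7.85
eef_pos: [636.8, -150.4, 134.7]
tool_rot: [-3.141, 0.003, -0.088]
force: [0.2, -0.5, -3.3]
width: 13.1
gripper_force: 58.7
```

```bash
cat >> h.py <<'E'
def level(cxy,z,r=75):
    np.set_printoptions(precision=2,suppress=True)
    s=monitor.read_state(); print("tcp",s["eef_pos"],np.degrees(s["tool_rot"][2]),"F",s["force"],"T",s["torque"],"w",s["width"])
    for n in("side","top"):
        im,d=shot(n); np.savez(f"pics/{n}_last.npz",im=im,d=d); W=cloud(n,d); X=W[d>0]
        q=X[(np.hypot(*(X[:,:2]-cxy).T)<r)&(abs(X[:,2]-z)<12)]
        if len(q)<30: print(n,"few",len(q)); continue
        for _ in range(4):
            A=np.c_[q[:,:2]-q[:,:2].mean(0),np.ones(len(q))]; f=np.linalg.lstsq(A,q[:,2],rcond=None)[0]
            res=q[:,2]-A@f; k=res>-4
            q=q[k] if k.sum()>30 else q
        c,rad=circ(q[:,:2]); print(n,len(q),"slopes deg",np.degrees(np.arctan(f[:2])),"z",f[2],"centre",c,"r",rad)
E
python3 -c "
from h import *
e=monitor.read_state()['eef_pos']; level([e[0]-108,e[1]+9],e[2]+44)
path((*e,-5),(594.4,81,150,28.5))"
```

```text
tcp [ 636.76 -150.36  134.66] -5.062961624025865 F [ 0.16 -0.52 -3.27] T [ 0.01 -0.35  0.01] w 13.104954647164728
side 538 slopes deg [ 1.83 -0.12] z 174.53753286766857 centre [ 528.88 -142.42] r 57.71755247446893
top 192 slopes deg [ 1.94 -0.76] z 179.6191162647523 centre [ 531.   -141.78] r 57.99394729653217
[-6.24, -22.68, -1.53, -33.5] -> [594.4, 81.0, 150.0, 28.5]
```

Emit:
arm_command --series '[0,-0.3,-1.1,-0.6,-1.6,0,-0.9,-3.2,-1.2,-4.8,0,-1.6,-5.9,-1.53,-8.7,0,-2.4,-8.6,-1.53,-12.7,0,-3.12,-11.34,-1.53,-16.75]'

```text
clock: 8.37
eef_pos: [614.7, -32.4, 147.5]
tool_rot: [-3.139, 0.004, 0.21]
force: [0.8, 0.8, -2.6]
width: 12.8
gripper_force: 58.7
```

Emit:
arm_command --series '[0,0.07,-2.8,0,-4.0,0,0.14,-5.7,0,-8.1,0,0.2,-8.5,0,-12.1,0,0.25,-10.8,0,-15.4,0,0.28,-11.76,0,-16.75]'

```text
clock: 8.78
eef_pos: [592.7, 86.9, 147.0]
tool_rot: [-3.135, 0.004, 0.506]
force: [-0.5, 1.0, -3.6]
width: 13.1
gripper_force: 58.7
```

Emit:
arm_command --series '[0,0,0,0,0,0,0,0,0,0,0,0,0,0,0,0,0,0,0,0,0,0,0,0,0]'

```text
clock: 9.2
eef_pos: [596.2, 78.5, 148.8]
tool_rot: [3.141, 0.0, 0.494]
force: [-0.1, 0.4, -2.2]
width: 12.9
gripper_force: 58.8
```

```bash
python3 - <<'E'
from h import *
level([499.5,29.5],150+40)
o=[]
for n in("side","top"):
    im=np.load(f"pics/{n}_last.npz")["im"]; u,v=(305,230) if n=="side" else (349,250)
    o.append(cv2.resize(im[v-65:v+65,u-65:u+65,::-1],(400,400),interpolation=cv2.INTER_CUBIC))
cv2.imwrite("pics/c4.png",np.hstack(o))
E
```

```text
tcp [596.25  78.51 148.84] 28.325571418531887 F [-0.11  0.36 -2.17] T [ 0.12 -0.23  0.05] w 12.9495845506416
side 424 slopes deg [1.57 0.78] z 188.067303634261 centre [501.01  25.64] r 57.71950634732708
top 405 slopes deg [1.5  0.99] z 190.32067011412204 centre [500.57  28.85] r 57.702285493905435
```

View pics/c4.png

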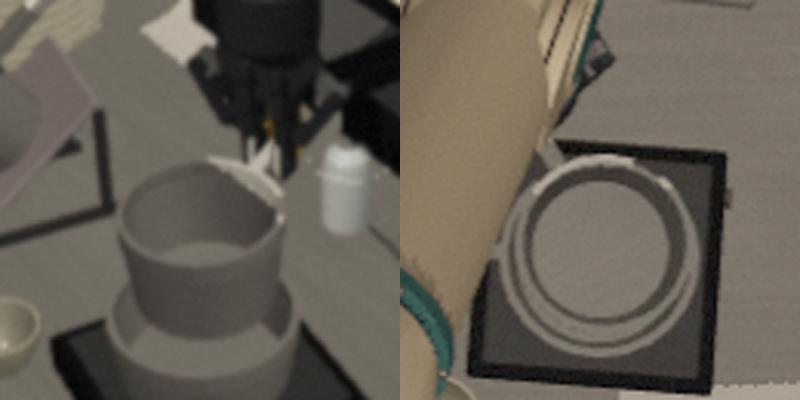

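Emit:
arm_command --series '[0,-0.05,-0.2,0.5,0,0,-0.05,-0.2,2.0,0,0,-0.05,-0.2,3.5,0,0,-0.05,-0.2,4.8,0,0,-0.05,-0.2,5.5,0]'

```text
clock: 9.72
eef_pos: [593.6, 82.2, 91.8]
tool_rot: [-3.141, 0.002, 0.497]
force: [-0.8, 1.2, -3.3]
width: 13.1
gripper_force: 58.7
```

Emit:
arm_command --series '[0,0,0,0.2,0,0,0,0,0.4,0,0,0,0,0.6,0,0,0,0,0.8,0,0,0,0,0.9,0]'

```text
clock: 10.13
eef_pos: [595.0, 82.1, 85.1]
tool_rot: [3.141, -0.001, 0.498]
force: [0.7, 0.2, -2.4]
width: 13.2
gripper_force: 58.7
```

Emit:
arm_command --series '[0,0,0,0.1,0,0,0,0,0.2,0,0,0,0,0.3,0,0,0,0,0.4,0,0,0,0,0.5,0]'

```text
clock: 10.55
eef_pos: [594.8, 82.1, 79.8]
tool_rot: [3.142, -0.0, 0.497]
force: [-0.2, -0.9, -3.1]
width: 12.7
gripper_force: 58.7
```

Emit:
arm_command --series '[0,0,0,0.1,0,0,0,0,0.2,0,0,0,0,0.3,0,0,0,0,0.4,0,0,0,0,0.4,0]'

```text
clock: 10.97
eef_pos: [595.4, 82.4, 76.1]
tool_rot: [3.141, -0.001, 0.498]
force: [1.3, 0.5, 0.5]
width: 12.9
gripper_force: 59.4
```

```bash
python3 - <<'E'
from h import *
level([499.5,29.5],41+78)
E
```

```text
tcp [595.41  82.38  76.14] 28.523080757790037 F [1.34 0.48 0.55] T [ 0.16 -0.12 -0.07] w 12.862530247125475
side 409 slopes deg [0.74 0.48] z 117.06239056505052 centre [500.65  29.3 ] r 57.78007742760322
top 350 slopes deg [0.64 0.7 ] z 119.58287757370094 centre [500.3   32.33] r 57.69523683301405
```

Emit:
arm_command --series '[0,0,0,0.1,0,0,0,0,0.2,0,0,0,0,0.2,0,30,0,0,0.2,0,50,0,0,0.2,0]'

```text
clock: 11.48
eef_pos: [593.3, 81.5, 73.2]
tool_rot: [-3.141, 0.003, 0.497]
force: [-0.2, 0.5, -0.8]
width: 35.9
gripper_force: 0.0
```

Emit:
arm_command --series '[50,0,0,0,0,50,0,0,0,0,50,0,0,-1,0,50,0,0,-3,0,50,0,0,-5,0]'

```text
clock: 11.9
eef_pos: [593.9, 81.7, 124.2]
tool_rot: [-3.141, 0.002, 0.497]
force: [0.6, 0.9, -0.8]
width: 42.8
gripper_force: 0.0
```

```bash
python3 - <<'E'
from h import *
level([499.5,29.5],41+78)
E
```

```text
tcp [593.86  81.69 124.21] 28.47326328720452 F [ 0.6   0.89 -0.82] T [ 0.01 -0.02 -0.01] w 42.77943674097858
side 391 slopes deg [-0.17  0.09] z 116.59666980787605 centre [501.4   29.57] r 57.742674422901224
top 356 slopes deg [ 0.02 -0.01] z 118.68934094029716 centre [501.13  32.8 ] r 57.721509249757254
```

```bash
python3 - <<'E'
from h import *
A=np.array([593.9,81.7,124.2,28.5]);B=np.array([530.3,341,270,170])
W=[A+(B-A)*k/4 for k in range(1,5)]
for w,z in zip(W,(235,280,280,270)): w[2]=z
path(A,*W)
E
```

```text
[1.7, -6.46, -11.08, -35.38] -> [578.0, 146.5, 235.0, 63.9]
[5.12, -4.28, -4.5, -35.38] -> [562.1, 211.4, 280.0, 99.2]
[6.65, -0.53, -0.0, -35.38] -> [546.2, 276.2, 280.0, 134.6]
[5.73, 3.42, 1.0, -35.38] -> [530.3, 341.0, 270.0, 170.0]
```

Emit:
arm_command --series '[60,0,0,-3.5,-7,70,0.4,-1.6,-7,-14,100,0.8,-3.2,-9,-21,100,1.3,-4.9,-10.5,-28.2,100,1.7,-6.46,-11.08,-35.38]'

```text
clock: 12.42
eef_pos: [579.6, 147.8, 237.3]
tool_rot: [3.139, -0.003, 1.12]
force: [0.0, 0.1, 0.7]
width: 85.3
gripper_force: 0.0
```

Emit:
arm_command --series '[100,1.02,-0.86,-0.9,-7.08,100,2.05,-1.71,-1.8,-14.15,100,3.07,-2.57,-2.7,-21.23,100,4.1,-3.42,-3.6,-28.3,100,5.12,-4.28,-4.5,-35.38]'

```text
clock: 12.83
eef_pos: [562.3, 212.1, 279.9]
tool_rot: [-3.141, 0.0, 1.737]
force: [0.0, 0.2, -0.1]
width: 85.6
gripper_force: 0.0
```

Emit:
arm_command --series '[100,1.33,-0.11,0,-7.08,100,2.66,-0.21,0,-14.15,100,4.0,-0.32,0,-21.23,100,5.32,-0.42,0,-28.3,100,6.65,-0.53,0,-35.38]'

```text
clock: 13.25
eef_pos: [546.5, 276.8, 279.4]
tool_rot: [-3.141, -0.0, 2.355]
force: [0.1, 1.1, -0.2]
width: 85.5
gripper_force: 0.0
```

Emit:
arm_command --series '[100,1.15,0.68,0.2,-7.08,100,2.3,1.37,0.4,-14.15,100,3.44,2.05,0.6,-21.23,100,4.6,2.74,0.8,-28.3,100,5.73,3.42,1.0,-35.38]'

```text
clock: 13.67
eef_pos: [530.7, 341.5, 269.3]
tool_rot: [-3.141, -0.001, 2.972]
force: [0.3, -0.8, -0.2]
width: 85.4
gripper_force: 0.0
```

Emit:
arm_command --series '[100,0,0,0,0,100,0,0,0,0,100,0,0,0,0,100,0,0,0,0,100,0,0,0,0]'

```text
clock: 14.08
eef_pos: [531.8, 340.2, 269.8]
tool_rot: [-3.141, 0.001, 2.964]
force: [0.3, 0.6, -0.4]
width: 85.6
gripper_force: 0.0
```

```bash
python3 - <<'E'
from h import *
np.set_printoptions(precision=1,suppress=True)
s=monitor.read_state(); e=s["eef_pos"]; print(e,np.degrees(s["tool_rot"]),s["qpos"])
for n in("side","top"):
    im,d=shot(n); np.savez(f"pics/{n}_last.npz",im=im,d=d); W=cloud(n,d); X=W[d>0]
    q=X[(np.hypot(*(X[:,:2]-e[:2]).T)<75)&(X[:,2]>e[2]-5)&(X[:,2]<e[2]+30)]
    if len(q): print(n,len(q),"min",np.percentile(q,2,axis=0),"max",np.percentile(q,98,axis=0),np.histogram(q[:,1]-e[1],np.arange(-70,71,10))[0])
    h=X[(abs(X[:,0]-530)<35)&(abs(X[:,1]-341)<30)&(X[:,2]>186)&(X[:,2]<232)]
    print(n,"handle",len(h),h.mean(0) if len(h) else "",np.degrees(np.arctan(np.polyfit(h[:,0],h[:,1],1)[0])) if len(h)>9 else "")
    # medium slot: ring at 119, profile of z by angle
    q=X[np.hypot(*(X[:,:2]-[501.2,31]).T)<75]; r=q[(abs(q[:,2]-118)<5)]; c,rad=circ(r[:,:2]); print(n,"medium",c,rad)
    rr=np.hypot(*(q[:,:2]-c).T); a=np.degrees(np.arctan2(q[:,1]-c[1],q[:,0]-c[0])); m=(rr>55)&(rr<60)
    print([(k,int(np.median(q[m&(a>=k)&(a<k+4),2])) if (m&(a>=k)&(a<k+4)).any() else None) for k in range(-60,0,4)])
E
```

```text
[531.8 340.2 269.8] [-180.     0.   169.8] [-0.6  0.6  0.1  1.5 -0.   1.1  0.8]
side 99 min [513.4 283.6 282.7] max [545.8 387.6 299.4] [ 0 30 22  1  0  0  0  0  0  0  5 41  0  0]
side handle 142 [532.7 337.8 204.1] -9.708802047626229
side medium [501.6  29.7] 57.80501951494369
[(-60, 109), (-56, 104), (-52, 93), (-48, 112), (-44, 117), (-40, 77), (-36, None), (-32, None), (-28, None), (-24, 111), (-20, 106), (-16, 111), (-12, 117), (-8, 108), (-4, 109)]
top 4 min [512.2 294.4 283.6] max [513.8 296.7 291. ] [0 0 4 0 0 0 0 0 0 0 0 0 0 0]
top handle 80 [515.6 343.  194.9] -16.228186397848916
top medium [501.1  32.8] 57.7455095455622
[(-60, 119), (-56, 116), (-52, 117), (-48, 118), (-44, 103), (-40, 105), (-36, 102), (-32, 100), (-28, 103), (-24, 104), (-20, 114), (-16, 116), (-12, 113), (-8, 115), (-4, 116)]
```

Emit:
arm_command --series '[100,0,0,2.2,0,100,0,0,4.4,0,100,0,0,6.6,0,100,0,0,8.2,0,100,0,0,8.9,0]'

```text
clock: 14.6
eef_pos: [530.1, 340.3, 178.2]
tool_rot: [-3.139, -0.003, 2.966]
force: [0.0, -0.4, 0.1]
width: 85.6
gripper_force: 0.0
```

Emit:
arm_command --series '[50,0,0,0,0,30,0,0,0,0,0,0,0,0,0,0,0,0,0,0,0,0,0,0,0]'

```text
clock: 15.02
eef_pos: [531.8, 341.8, 181.8]
tool_rot: [3.14, 0.001, 2.966]
force: [-0.1, 1.0, 1.3]
width: 25.5
gripper_force: 0.0
```

Emit:
arm_command --series '[0,0,0,0,0,0,0,0,0,0,0,0,0,0,0,0,0,0,0,0,0,0,0,0,0]'

```text
clock: 15.43
eef_pos: [531.7, 341.7, 181.4]
tool_rot: [3.141, 0.001, 2.966]
force: [0.2, -1.3, 5.9]
width: 13.1
gripper_force: 59.9
```

Emit:
arm_command --series '[0,0,0,-0.4,0,0,0,0,-1.0,0,0,0,0,-2.0,0,0,0,0,-3.0,0,0,0,0,-4.0,0]'

```text
clock: 15.85
eef_pos: [531.3, 341.4, 221.7]
tool_rot: [3.141, 0.0, 2.966]
force: [0.1, 0.6, -1.9]
width: 13.1
gripper_force: 58.8
```

```bash
python3 - <<'E'
from h import *
np.set_printoptions(precision=0,suppress=True)
s=monitor.read_state(); print(s["eef_pos"],s["force"],np.round(s["torque"],2),s["width"])
z=np.load("pics/top0.npz"); W=cloud("top",z["d"]); 
def box(n,u0,u1,v0,v1,zl):
    X=W[v0:v1,u0:u1].reshape(-1,3); X=X[(X[:,2]>zl)]; print(n,np.percentile(X,1,axis=0),np.percentile(X,99,axis=0))
box("ramekin",280,312,304,340,10); box("shaker",284,307,162,192,10); box("tongs",305,400,165,190,4); box("sstand",178,247,235,312,15); box("mustard",225,262,155,195,10)
E
```

```text
[531. 341. 222.] [ 0.  1. -2.] [ 0. -0. -0.] 13.081344199019004
ramekin [350. 119.  10.] [420. 187.  48.]
shaker [705. 125.  15.] [744. 170.  87.]
tongs [ 406. -102.    4.] [ 755.  125. 1257.]
sstand [413. 277.  40.] [564. 408. 223.]
mustard [700. 245.  13.] [755. 302. 164.]
```

Emit:
arm_command --series '[0,0,0,-1.5,0,0,-0.1,-0.6,-3.5,0,0,-0.6,-2.6,-5.5,0,0,-1.3,-5.8,-6.7,0,0,-2.18,-9.5,-7,0]'

```text
clock: 16.27
eef_pos: [537.0, 246.1, 294.1]
tool_rot: [3.137, 0.004, 2.971]
force: [1.0, 0.1, -2.1]
width: 13.2
gripper_force: 58.9
```

Emit:
arm_command --series '[0,-0.72,-3.18,0,0,0,-1.44,-6.36,0,0,0,-2.16,-9.54,0,0,0,-2.88,-12.72,0,0,0,-3.6,-15.9,0,0]'

```text
clock: 16.68
eef_pos: [544.0, 79.7, 291.8]
tool_rot: [3.141, 0.001, 2.967]
force: [-0.1, -0.6, -1.7]
width: 13.3
gripper_force: 58.9
```

Emit:
arm_command --series '[0,-0.72,-3.18,0,0,0,-1.44,-6.36,0,0,0,-2.16,-9.54,0,0,0,-2.88,-12.72,0,0,0,-3.6,-15.9,0,0]'

```text
clock: 17.1
eef_pos: [551.7, -83.2, 291.8]
tool_rot: [3.141, 0.001, 2.967]
force: [0.3, 0.8, -1.6]
width: 12.7
gripper_force: 58.9
```

Emit:
arm_command --series '[0,-0.6,-2.5,1,0,0,-1.1,-4.5,3.5,0,0,-1.4,-5.8,7,0,0,-1.51,-6.27,10.5,0,0,-1.51,-6.27,13,0]'

```text
clock: 17.52
eef_pos: [554.7, -148.3, 159.1]
tool_rot: [-3.141, -0.001, 2.963]
force: [0.1, 0.7, -2.9]
width: 13.1
gripper_force: 58.9
```

Emit:
arm_command --series '[0,0,0,0.5,0,0,0,0,0.8,0,0,0,0,0.8,0,0,0,0,0.8,0,0,0,0,0.8,0]'

```text
clock: 17.93
eef_pos: [557.1, -146.0, 154.6]
tool_rot: [-3.142, 0.004, 2.967]
force: [-0.0, -0.1, -1.3]
width: 13.3
gripper_force: 58.9
```

Emit:
arm_command --series '[0,0,0,0.8,0,0,0,0,1.6,0,0,0,0,2.2,0,0,0,0,2.6,0,0,-0.6,0,2.9,0]'

```text
clock: 18.35
eef_pos: [563.1, -147.3, 124.8]
tool_rot: [3.141, 0.004, 2.966]
force: [1.1, -0.1, 9.7]
width: 13.3
gripper_force: 59.6
```

Emit:
arm_command --series '[0,-0.62,0,0.36,0,0,-1.2,0,0.75,0,0,-1.8,0,1.2,0,0,-2.4,0,1.62,0,0,-2.95,0,2.1,0]'

```text
clock: 18.77
eef_pos: [592.8, -152.5, 103.6]
tool_rot: [3.141, 0.004, 2.967]
force: [1.4, 1.4, 7.1]
width: 12.9
gripper_force: 58.4
```

Emit:
arm_command --series '[0,-0.5,0,0.46,0,0,-1.04,0,0.95,0,0,-1.52,0,1.46,0,0,-2.0,0,2.0,0,0,-2.42,0,2.55,0]'

```text
clock: 19.18
eef_pos: [616.2, -156.6, 77.6]
tool_rot: [3.141, 0.003, 2.967]
force: [1.5, 0.2, 6.2]
width: 12.5
gripper_force: 58.4
```

Emit:
arm_command --series '[0,-0.4,0,0.57,0,0,-0.8,0,1.15,0,0,-1.18,0,1.77,0,0,-1.5,0,2.35,0,0,-1.65,0,2.65,0]'

```text
clock: 19.6
eef_pos: [632.3, -159.4, 50.3]
tool_rot: [3.142, 0.002, 2.967]
force: [4.2, -0.1, 6.0]
width: 13.1
gripper_force: 58.6
```

```bash
python3 - <<'E'
from h import *
e=monitor.read_state()['eef_pos']; level([e[0]-105,e[1]+18],70,65)
E
```

```text
tcp [ 632.25 -159.43   50.35] 169.9763948060683 F [ 4.19 -0.06  6.04] T [ 0.07 -0.11 -0.03] w 13.116433451277008
side 374 slopes deg [ 3.25 -0.37] z 71.30401325546197 centre [ 529.3  -142.78] r 46.447557587525765
top 171 slopes deg [ 2.22 -2.86] z 73.98910321316214 centre [ 529.51 -142.38] r 47.66218832942445
```

Emit:
arm_command --series '[0,-0.05,0,0.1,0,0,-0.08,0,0.2,0,0,-0.1,0,0.3,0,0,-0.1,0,0.4,0,0,-0.1,0,0.4,0]'

```text
clock: 20.12
eef_pos: [633.2, -159.6, 48.0]
tool_rot: [3.141, 0.003, 2.967]
force: [2.3, 0.1, 10.7]
width: 12.9
gripper_force: 59.4
```

```bash
python3 - <<'E'
from h import *
level([529.5,-142],70,49)
E
```

```text
tcp [ 633.23 -159.6    48.02] 169.97112546078083 F [ 2.3   0.14 10.74] T [ 0.12  0.08 -0.05] w 12.894788241972204
side 315 slopes deg [ 2.28 -0.46] z 70.27915193973209 centre [ 527.26 -142.11] r 45.013703845868676
top 118 slopes deg [ 0.61 -2.96] z 72.65185454158434 centre [ 527.92 -140.28] r 45.08247694650683
```

Emit:
arm_command --series '[0,0,0,-0.8,0,0,0,0,-3.2,0,0,0,0,-6.7,0,0,0,0,-10.5,0,0,0,0,-14,0]'

```text
clock: 20.63
eef_pos: [629.7, -159.3, 187.1]
tool_rot: [-3.141, -0.004, 2.966]
force: [0.5, -0.7, -1.7]
width: 12.9
gripper_force: 58.6
```

```bash
python3 - <<'E'
from h import *
e=monitor.read_state()['eef_pos']; level([e[0]-105.5,e[1]+18.5],e[2]+22,49)
path((*e,170),((e[0]+592.4)/2,(e[1]-24.5)/2,188,159.3),(592.4,-24.5,188,148.5))
E
```

```text
tcp [ 629.72 -159.28  187.1 ] 169.95479524743587 F [ 0.51 -0.72 -1.74] T [-0.01 -0.23  0.02] w 12.905250081617819
side 394 slopes deg [ 2.86 -0.53] z 207.40641935540557 centre [ 523.45 -142.02] r 44.97279949515538
top 198 slopes deg [ 1.64 -0.64] z 214.54894293549094 centre [ 526.57 -140.6 ] r 44.830776098249764
[3.01, 6.31, -0.09, 10.7] -> [611.1, -91.9, 188.0, 159.3]
[4.13, 5.64, -0.0, 10.8] -> [592.4, -24.5, 188.0, 148.5]
```

Emit:
arm_command --series '[0,0.3,0.6,0,1.1,0,0.9,1.9,0,3.2,0,1.6,3.4,0,5.7,0,2.3,4.9,0,8.2,0,3.01,6.31,0,10.7]'

```text
clock: 21.15
eef_pos: [610.1, -90.3, 183.7]
tool_rot: [-3.14, -0.006, 2.777]
force: [-1.4, 0.2, -2.3]
width: 13.0
gripper_force: 58.6
```

Emit:
arm_command --series '[0,1.0,1.4,0,2.7,0,2.0,2.8,0,5.4,0,3.0,4.1,0,7.9,0,3.8,5.2,0,9.9,0,4.13,5.64,0,10.8]'

```text
clock: 21.57
eef_pos: [591.1, -21.2, 183.9]
tool_rot: [-3.139, -0.007, 2.592]
force: [-0.2, 0.5, -1.5]
width: 13.2
gripper_force: 58.6
```

Emit:
arm_command --series '[0,0,0,0,0,0,0,0,0,0,0,0,0,0,0,0,0,0,0,0,0,0,0,0,0]'

```text
clock: 21.98
eef_pos: [594.4, -25.9, 186.5]
tool_rot: [-3.141, 0.0, 2.59]
force: [0.1, 0.4, -0.4]
width: 13.2
gripper_force: 58.6
```

```bash
python3 - <<'E'
from h import *
e=monitor.read_state()['eef_pos']; level([501.2,31.4],e[2]+22,52)
o=[]
for n in("side","top"):
    im=np.load(f"pics/{n}_last.npz")["im"]; u,v=(305,230) if n=="side" else (355,245)
    o.append(cv2.resize(im[v-65:v+65,u-65:u+65,::-1],(400,400),interpolation=cv2.INTER_CUBIC))
cv2.imwrite("pics/c5.png",np.hstack(o))
E
```

```text
tcp [594.36 -25.94 186.49] 148.38395055616124 F [ 0.06  0.37 -0.39] T [-0.08 -0.11  0.02] w 13.236284533465087
side 299 slopes deg [ 2.22 -1.67] z 205.96197265532084 centre [502.5   28.85] r 44.801029266678455
top 155 slopes deg [ 0.7 -1.5] z 207.53856964995347 centre [501.73  32.09] r 44.90394310891393
```

View pics/c5.png

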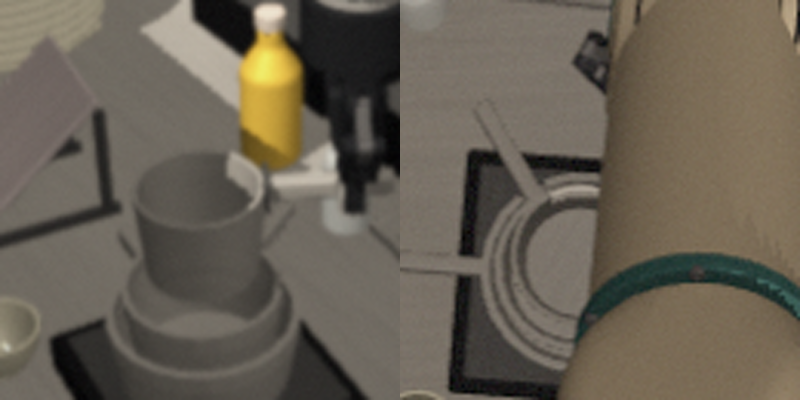

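Emit:
arm_command --series '[0,0.11,0.03,0.5,0,0,0.11,0.03,2.0,0,0,0.11,0.03,4,0,0,0.11,0.03,5.6,0,0,0.11,0.03,6.3,0]'

```text
clock: 22.5
eef_pos: [592.0, -23.7, 121.3]
tool_rot: [-3.14, -0.003, 2.591]
force: [-0.5, 0.1, -1.5]
width: 13.3
gripper_force: 58.5
```

Emit:
arm_command --series '[0,0,0,0.3,0,0,0,0,0.6,0,0,0,0,0.9,0,0,0,0,1.2,0,0,0,0,1.3,0]'

```text
clock: 22.92
eef_pos: [593.8, -23.9, 110.8]
tool_rot: [3.141, 0.001, 2.591]
force: [-0.1, 0.7, -2.1]
width: 12.8
gripper_force: 58.5
```

Emit:
arm_command --series '[0,0,0,0.12,0,0,0,0,0.24,0,0,0,0,0.36,0,0,0,0,0.48,0,0,0,0,0.6,0]'

```text
clock: 23.33
eef_pos: [593.6, -23.9, 104.6]
tool_rot: [3.141, 0.0, 2.591]
force: [-0.2, -0.0, -0.2]
width: 13.3
gripper_force: 58.5
```

Emit:
arm_command --series '[0,0,0,0.1,0,0,0,0,0.2,0,0,0,0,0.3,0,0,0,0,0.4,0,0,0,0,0.4,0]'

```text
clock: 23.75
eef_pos: [593.4, -23.9, 100.3]
tool_rot: [-3.141, -0.0, 2.591]
force: [-0.6, 0.1, -0.5]
width: 13.0
gripper_force: 58.5
```

Emit:
arm_command --series '[0,0,0,0.1,0,0,0,0,0.2,0,0,0,0,0.3,0,0,0,0,0.35,0,0,0,0,0.35,0]'

```text
clock: 24.17
eef_pos: [593.4, -23.9, 96.9]
tool_rot: [-3.141, -0.0, 2.591]
force: [-0.2, -0.1, -2.1]
width: 13.0
gripper_force: 58.5
```

```bash
python3 - <<'E'
from h import *
level([501.2,31.4],46+72-1,49)
E
```

```text
tcp [593.45 -23.86  96.93] 148.46717895270385 F [-0.22 -0.11 -2.06] T [-0.08 -0.19 -0.  ] w 12.987033519923134
side 256 slopes deg [ 1.66 -1.67] z 116.40853043784794 centre [501.17  31.11] r 44.83408165345537
top 100 slopes deg [0.74 0.07] z 118.2389341025982 centre [500.78  34.36] r 44.404654794948875
```

Emit:
arm_command --series '[0,0,0,0.1,0,0,0,0,0.2,0,0,0,0,0.3,0,0,0,0,0.3,0,0,0,0,0.3,0]'

```text
clock: 24.68
eef_pos: [594.5, -24.3, 94.7]
tool_rot: [3.141, 0.002, 2.591]
force: [2.7, -1.0, 3.4]
width: 12.6
gripper_force: 59.3
```

Emit:
arm_command --series '[0,0,0,0.1,0,0,0,0,0.1,0,20,0,0,0.1,0,40,0,0,0.1,0,50,0,0,0.1,0]'

```text
clock: 25.1
eef_pos: [592.5, -23.3, 92.5]
tool_rot: [-3.141, -0.002, 2.592]
force: [0.2, -0.5, 0.1]
width: 40.5
gripper_force: 0.0
```

Emit:
arm_command --series '[50,0,0,0,0,50,0,0,0,0,50,0,0,-1,0,50,0,0,-3,0,50,0,0,-6,0]'

```text
clock: 25.52
eef_pos: [591.6, -23.7, 152.0]
tool_rot: [-3.139, -0.005, 2.591]
force: [0.4, 0.4, -0.7]
width: 42.7
gripper_force: 0.0
```

Emit:
arm_command --series '[50,0,0,-3,0,50,0,0,-6,0,50,-2,0,-10,0,50,-5,0,-13,0,50,-9,0,-16,0]'

```text
clock: 25.93
eef_pos: [662.6, -65.3, 310.4]
tool_rot: [3.139, 0.002, 2.593]
force: [1.3, -0.2, -0.0]
width: 42.6
gripper_force: 0.0
```

Emit:
arm_command --series '[50,0,-3.5,0,0,50,0,-7,0,0,50,0,-10.5,0,0,50,0,-14,0,0,50,0,-17,0,0]'

```text
clock: 26.35
eef_pos: [571.4, -213.2, 306.6]
tool_rot: [-3.141, 0.0, 2.59]
force: [0.0, -0.1, 0.9]
width: 43.0
gripper_force: 0.0
```

```bash
python3 - <<'E'
from h import *
level([501.2,31.4],46+72-1,49)
np.set_printoptions(precision=1,suppress=True)
o=[]
for n in("side","top"):
    z=np.load(f"pics/{n}_last.npz"); im=z["im"];W=cloud(n,z["d"]);X=W[z["d"]>0]
    L=X-[501,31,0]; r=np.hypot(L[:,0],L[:,1]); a=np.degrees(np.arctan2(L[:,1],L[:,0]))
    for nm,a0 in(("small h",-31.5),("med h",28.5)):
        q=(abs(a-a0)<5)&(r>90)&(r<132)&(L[:,2]>70)&(L[:,2]<140); print(n,nm,q.sum(),"z",np.percentile(L[q,2],[20,50,80]) if q.any() else "","ang",np.median(a[q]) if q.any() else "")
    u,v=(305,250) if n=="side" else (345,255)
    o.append(cv2.resize(im[v-65:v+65,u-65:u+65,::-1],(400,400),interpolation=cv2.INTER_CUBIC))
cv2.imwrite("pics/c6.png",np.hstack(o))
E
```

```text
tcp [ 571.38 -213.22  306.65] 148.37435572065556 F [ 0.01 -0.07  0.93] T [-0.09 -0.02 -0.03] w 42.95516134169855
side 263 slopes deg [ 0.81 -0.65] z 115.20428022852204 centre [502.09  30.4 ] r 44.521328264404474
top 240 slopes deg [ 0.47 -0.38] z 117.97848846781217 centre [502.24  33.48] r 44.796502134446314
side small h 149 z [111.5 118.  120.7] ang -33.412330002934254
side med h 82 z [91.4 96.6 97.7] ang 25.880691237743847
top small h 112 z [119.3 121.  122.6] ang -30.23688164985581
top med h 116 z [95.5 98.  99.8] ang 29.389983881960887
```

View pics/c6.png

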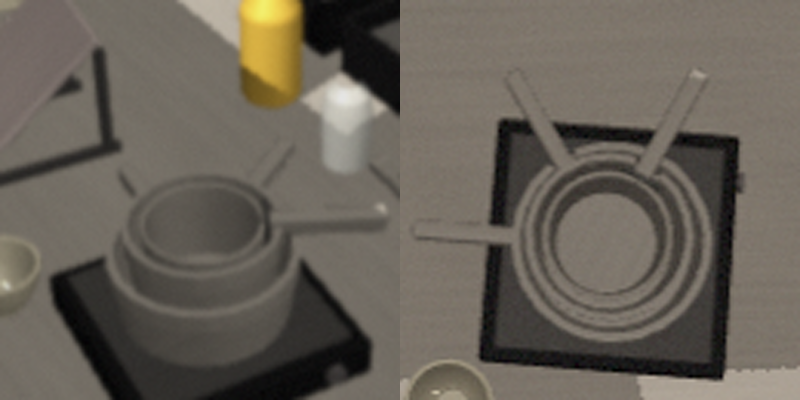

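```bash
python3 -c "
from cell import workorder
print(workorder.finish_job())"
```

```text
the job is handed in; nothing more can be done
None
```

The three pots are nested on the warming plate and the job is handed in. From the depth readings, both handles are fully down in their slots, and the three handles fan out about 60 degrees apart. Both pots are released with the arm clear, at about 26 s of the 61 s allowed.

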